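# Open the reagent bottle and fit its dispenser head

### The job

Get the amber bottle in the steel stand ready for dispensing: unscrew its captive cap (anticlockwise from above) until it is right up off the neck, then swing the cap's arm a good quarter turn aside. Then push the white dispenser head down over the open neck, past the springy rubber ring, until it sits fully home and upright, and let go of it; leave the other things on the bench where they stand.

Things in the scene. Friction and masses are not known exactly. Their poses are not given: they have to be found in the camera images.
- stand: fixed steel base plate, 110 x 205 x 10 mm, that carries an amber glass bottle (86 mm wide, shoulder 125 mm high). The origin is on the bench under the bottle's axis, z up; a 16 mm steel post stands 85 mm from the bottle's axis along the stand's +y
- neck_top (a point): centre of the rim of the bottle's neck, 165 mm above the bench. The neck is a 30 mm wide spigot, 40 mm tall, its rim tapered over the top 3 mm to 26 mm. A springy rubber ring round it, 15 mm below the rim, stands out to about 36 mm width and gives way when a sleeve is pushed over it (about 6 to 18 N)
- post_pivot (a point): on the axis of the post, at the top face of the flat arm (184 mm above the bench): the vertical axis about which the arm swings. The arm is a 20 mm wide, 6 mm thick strip from here to the cap, 85 mm away; the round boss on the pivot rises 5 mm above it
- cap_arm (a joint): swing of the arm in rad: 0 with the cap over the neck, growing clockwise seen from above to a stop at 2.0. It stays where it is left. While the cap is screwed down its skirt surrounds the neck and blocks the arm
- cap_grip (a point): on the axis of the grey screw cap at the height to grip, 9 mm below the top of its ribbed round knob (38 mm wide, 30 mm tall, its foot 2 mm above the arm when screwed down). It screws up 2.2 mm per rad of anticlockwise turn to a stop at 9 mm of rise; fully down this point is 207 mm above the bench. It begins 0 to 0.8 rad unscrewed and stays where it is left
- cap_rim (a point): centre of the lower edge of the cap's skirt (44 mm wide, below the arm), 48 mm below cap_grip: 6 mm below the neck's rim when fully screwed down, 3 mm above it at the upper stop
- dispenser: loose white dispenser head, 150 g, standing upright on the bench. The origin is the centre of its underside, z up. From below: a sleeve 44 mm wide, open below, bore 33 mm, 26 mm deep; a collar 48 mm wide, to 36 mm height; a round pump body 34 mm wide, to 78 mm height. A thin steel spout leaves the collar along +x, to 60 mm from the axis
- seat (a point): centre of the closed upper end of the dispenser's bore, 26 mm above its underside: it lies on the neck's rim when the head is fully home
- dispenser_grip (a point): on the dispenser's axis in its pump body, 60 mm above its underside: where to grip
- beaker: loose glass beaker, 68 mm wide, 90 mm tall; origin at its underside. A bystander
- small_bottle: loose closed amber bottle, 56 mm wide, 120 mm tall; origin at its underside. A bystander
- sample_box: loose wooden sample box, 77 x 57 x 44 mm; origin at its underside. A bystander

How it is judged:
By the outcome, as a careful person would: the job done as asked, in the order asked, and still so for the second after the job is handed in, with the robot touching nothing.
It also fails if it takes over 72 s, if anything falls off the work surface, if the arm or the gripper's body presses on something with over 40 N, if the wrist force passes 120 N, or if a joint passes its speed limit or range.

### The arm

A 6-joint arm with a two-finger parallel gripper is mounted at the origin on the work surface. World frame = base frame: x ahead of the robot, y to its left, z up, the work surface at z = 0. Lengths are in m, angles in degrees, forces in N, time in s.
With the tool pointing down it reaches from about 0.35 to 0.875 m from the base axis. Payload 4.2 kg.
Tool frame: the origin (TCP) lies midway between the tips of the shut fingers; the grasp point (between the pads) lies 19 mm behind it; z points along the fingers, y is the direction in which the jaws open and shut (so a half turn about z gives the same grasp; the last joint's range is limited). The gripper opens to 87 mm and grips with 3 to 60 N. Pads are 19 mm wide; open, the fingers measure 117 mm over their backs; the gripper's body (75 mm by 190 mm) begins 51 mm behind the grasp point.
Start: joints at [-62.475, 22.042, 0.453, 0, -68.411, -14.817], TCP at [0.138, -0.61, 0.223] pointing down, gripper open.
Joint ranges: [-179.83, 179.83], [-69.29, 118.12], [-61.27, 80.66], [-181.25, 117.63], [-171.15, -9.14], [-177.46, 177.46]. Speed limits (degrees/s): [159.86, 159.86, 180, 180, 180, 180].

### API

Orientations are given as a 3x3 rotation matrix whose columns are the frame's x, y, z axes.
In Python, from station import r gives the robot as it stands.
- The arm moves only by the tool play_rows, never from a script. Its argument "commands" is a list that holds one entry, the list of rows, each a list of 7 numbers: the shift along the world's x, y, z in m, then the turn, a rotation vector about the world's x, y, z in rad, then the closure, from 0 (fully open) to 1 (shut). A call has 1 to 5 rows; each row is the pose to reach, as a shift and turn from the pose commanded when the call began; what a row does not reach only later rows make up. A row lasts 1/10 s, in which the tool goes at most 50 mm and 8.59 degrees, less where a joint would pass 70% of its speed; a pose out of reach is approached as far as the arm can. A call with a gripper value outside its range is refused whole. The fingers move at their own pace and stop on an object; the grip force is fixed at half the most. Time passes only in rows, so rows that repeat a pose let the fingers close. It gives the time, the measured TCP pose, the force and the opening at its end, in the units of the state.
- r.sense(): the state, without advancing time (a new reading comes with each control period).
- r.capture(name): name is "side" or "top" or "wrist"; returns a dict with "image" (420x560x3 uint8, red, green, blue), "range_z" (420x560 float32, m along the optical axis (not along the pixel's ray), 0 where there is no reading), "intrinsics" (3x3 intrinsics, pixels), "extrinsics" (4x4, takes a point from camera to world coordinates); the wrist camera has in their place "mount" (4x4, takes a point from camera to tool coordinates, whose origin is the TCP and whose axes are the flange's). Camera axes: x right, y up, looking along -z (the intrinsics and any distortion apply to the point x, -y, -z); pixel columns grow to the right and rows downward; lengths in m; the calibration is good to about 2 mm. A picture is of the moment at which its call begins: read the wrist's pose just before it.
- r.finish_job(): hands the job in, once; it reports no verdict.
The state is a dict: "time_s": time; "joints": joint angles; "joint_velocities": joint speeds; "effort": joint torques, N m; "tcp_pos": TCP position; "ee_rot": TCP orientation; "wrist_force": force on the tool from outside, world axes, zero at the start; "moment": the same for the moment, N m; "gripper_width": opening from 0.0 (shut) to 1.0 (fully open).
Only numpy, scipy, OpenCV 4.12 (cv2) and the standard library are available. Lean on these libraries where they do the work, as an engineer would, in place of code of your own. Each camera call takes 0.05 s, during which the arm holds its last target. There are 200 camera calls.

## Working session

There is one attempt and no reset: what is moved stays moved. The work goes in short steps, Python scripts to look and compute and a tool call to move; the robot and the scene stay as the last step left them, time stands still between calls to the robot, and variables do not carry over. Pictures are saved under pics/ and viewed, about 8 in all and at most 12, crops included, and the job is handed in when it is done.

Besides the shell and the picture viewer there is one more tool, called after "Request:" by a JSON object that holds its "api" and its "payload". play_rows: Moves the arm, as the interface text tells. Its arguments: {"type":"object","properties":{"commands":{"type":"array","items":{"type":"array","items":{"type":"array","items":{"type":"number"}}}}},"required":["commands"]}

```bash
mkdir -p pics; python3 - <<'E'
from station import r
import numpy as np,cv2
s=r.sense();print(s)
ims=[]
for n in("side","top"):
    c=r.capture(n);np.savez(f"{n}0.npz",**c);ims.append(c["image"]);print(n,c["intrinsics"],c["extrinsics"],[k for k in c])
    cv2.imwrite(f"pics/{n}0.png",c["image"][:,:,::-1])
E
```

```text
{'time_s': 0.0, 'joints': array([-6.24765752e+01,  2.20905663e+01,  3.79831109e-01, -2.91955376e-02,
       -6.84108390e+01, -1.48187667e+01]), 'joint_velocities': array([ 0.02149192, -0.10280929,  0.1318958 , -0.03679613, -0.08553717,
        0.01756718]), 'effort': array([ 1.43294223e-03, -3.90668535e+01,  1.87407517e+01,  4.21995789e+00,
        1.10582571e-02, -1.61040357e-04]), 'tcp_pos': array([ 0.13736411, -0.60910074,  0.22146147]), 'ee_rot': array([[-9.75557971e-01, -2.19741509e-01, -5.60332280e-04],
       [-2.19742207e-01,  9.75555713e-01,  2.10063223e-03],
       [ 8.50392593e-05,  2.17241717e-03, -9.99997637e-01]]), 'wrist_force': array([-1.41378822,  0.12030419, -0.49510997]), 'moment': array([ 0.0215504 ,  0.00024799, -0.04155932]), 'gripper_width': 1.0020699323496394}
side [[515.56632525   0.         276.14571038]
 [  0.         515.56632525 212.90920562]
 [  0.           0.           1.        ]] [[-0.76889967  0.46353273 -0.44037565  0.1119945 ]
 [-0.63906734 -0.5360054   0.55162591  0.65784191]
 [ 0.01965294  0.70557467  0.70836301  0.90897121]
 [ 0.          0.          0.          1.        ]] ['image', 'range_z', 'intrinsics', 'extrinsics']
top [[404.59909226   0.         269.44080311]
 [  0.         404.59909226 209.4968221 ]
 [  0.           0.           1.        ]] [[ 0.01246265  0.98782557 -0.15506555  0.44012343]
 [-0.99990923  0.01310568  0.00312521  0.08365893]
 [ 0.00511941  0.15501253  0.98789924  1.12343243]
 [ 0.          0.          0.          1.        ]] ['image', 'range_z', 'intrinsics', 'extrinsics']
```

View pics/side0.png

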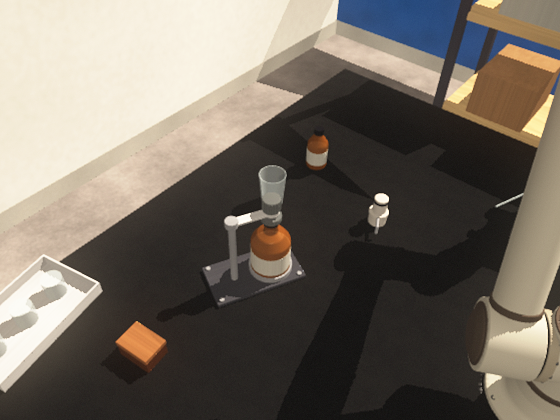

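View pics/top0.png

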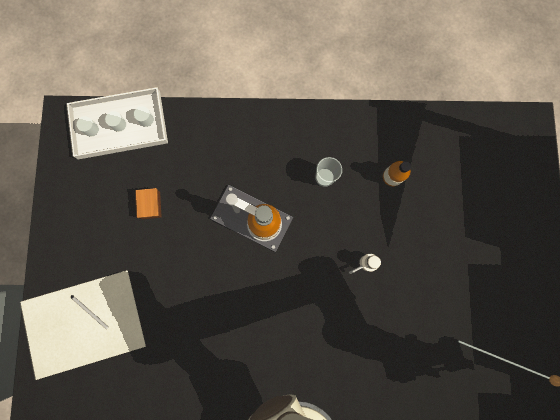

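Side: the post top is at (232,222), the cap at (271,216) and the dispenser at (379,205). Top: the cap is at (263,213), the pivot at (232,199) and the dispenser at (373,262), with its spout toward (350,270).

```bash
cat > h.py <<'E'
import numpy as np
def cloud(c,E=None):
    E=c["extrinsics"] if E is None else E
    K=c["intrinsics"];d=np.asarray(c["range_z"],float);v,u=np.mgrid[:d.shape[0],:d.shape[1]]
    p=np.stack([(u-K[0,2])/K[0,0]*d,-(v-K[1,2])/K[1,1]*d,-d],-1)
    w=p@E[:3,:3].T+E[:3,3]; w[d<=0]=np.nan
    return w
def ray(c,u,v,z,E=None):
    E=c["extrinsics"] if E is None else E
    K=c["intrinsics"];q=E[:3,:3]@np.array([(u-K[0,2])/K[0,0],-(v-K[1,2])/K[1,1],-1]);o=E[:3,3]
    return o+q*(z-o[2])/q[2]
def tri(a,b): # list of (c,u,v)
    A=[];B=[]
    for c,u,v in (a,b):
        E=c["extrinsics"];K=c["intrinsics"];q=E[:3,:3]@np.array([(u-K[0,2])/K[0,0],-(v-K[1,2])/K[1,1],-1]);q/=np.linalg.norm(q)
        P=np.eye(3)-np.outer(q,q);A.append(P);B.append(P@E[:3,3])
    return np.linalg.lstsq(np.vstack(A),np.hstack(B),rcond=None)[0]
E
python3 - <<'E'
from h import *
T=dict(np.load("top0.npz"));S=dict(np.load("side0.npz"))
for nm,c,boxes in(("top",T,dict(cap=(250,200,280,235),piv=(222,190,250,210),disp=(345,248,390,280))),("side",S,dict(cap=(255,195,290,235),piv=(220,212,245,232),disp=(360,190,395,240)))):
    w=cloud(c)
    for k,(a,b,e,f) in boxes.items():
        p=w[b:f,a:e].reshape(-1,3);p=p[~np.isnan(p[:,0])]
        zmax=np.percentile(p[:,2],98)
        h,ed=np.histogram(p[:,2],bins=np.arange(0,.26,.01));print(nm,k,h)
        for lo,hi in ((.205,.24),(.17,.205)) if k!="disp" else ((.07,.1),(.02,.07),(.0,.02)):
            m=(p[:,2]>lo)&(p[:,2]<hi)
            if m.sum()>3:print(lo,hi,m.sum(),np.median(p[m],0).round(4),p[m].min(0).round(4),p[m].max(0).round(4))
E
```

```text
top cap [ 97  31  10   1   3   3   1   8   3  37 166 204  72   0   0   0  18  40
  55   7  10 216   5   0   0]
0.205 0.24 226 [0.5739 0.0952 0.2165] [0.555  0.0771 0.2057] [0.5931 0.1135 0.2207]
0.17 0.205 107 [0.5766 0.1146 0.1827] [0.5543 0.0744 0.1701] [0.6003 0.1267 0.2045]
top piv [169 116   0   2   0   1   1   4   3   4   3   1   4   0   0   0   0   6
 209  12   0   0   0   0   0]
0.17 0.205 227 [0.604  0.1595 0.1852] [0.5877 0.1287 0.1728] [0.6253 0.1832 0.1919]
top disp [523   7   9 123  15  10  12 121  20   0   0   0   0   0   0   0   0   0
   0   0   0   0   0   0   0]
0.07 0.1 141 [ 0.4714 -0.1893  0.0775] [ 0.4561 -0.2059  0.0704] [ 0.4868 -0.1733  0.0839]
0.02 0.07 169 [ 0.4639 -0.1744  0.0353] [ 0.4428 -0.2046  0.0223] [ 0.4941 -0.1361  0.0699]
0.0 0.02 530 [ 0.4653 -0.1834  0.0014] [ 0.4265 -0.2526  0.    ] [ 0.5124 -0.1286  0.018 ]
side cap [375   3   5   8   1   0   0   0   0   0   6  39 134  50  40  25  56 108
 129  62  70 190  37   0   0]
0.205 0.24 265 [0.5687 0.1009 0.2179] [0.5542 0.0764 0.2052] [0.5941 0.1147 0.2224]
0.17 0.205 331 [0.5681 0.109  0.1851] [0.552  0.0752 0.17  ] [0.5956 0.1339 0.205 ]
side piv [212   0   0   0   0   0   0   0   0   0   0   0   0   0   0   0  12  21
 151  71   0   0   0   0   0]
0.17 0.205 243 [0.6068 0.1697 0.1873] [0.5926 0.1392 0.1737] [0.6259 0.1848 0.1936]
side disp [1064   45   51  144   56   41   38   98   49    0    0    0    0    0
    0    0    0    0    0    0    0    0    0    0    0]
0.07 0.1 147 [ 0.4701 -0.1858  0.0789] [ 0.455  -0.2065  0.0705] [ 0.4882 -0.1718  0.084 ]
0.02 0.07 330 [ 0.4632 -0.1757  0.0384] [ 0.4418 -0.2133  0.0201] [ 0.4949 -0.1354  0.0697]
0.0 0.02 1109 [ 0.4769 -0.1913  0.0025] [ 0.4078 -0.3146  0.    ] [ 0.5641 -0.1104  0.0197]
```

Request:
{"api": "play_rows", "payload": {"commands": [[[0.026,0.042,0.02,0,0,-0.1,0],[0.052,0.084,0.04,0,0,-0.2,0],[0.078,0.126,0.06,0,0,-0.3,0],[0.104,0.168,0.08,0,0,-0.4,0],[0.13,0.21,0.08,0,0,-0.5,0]]]}}

```text
time_s: 0.6
tcp_pos: [0.2624, -0.4089, 0.3036]
ee_rot: [[-0.96, 0.279, 0.003], [0.279, 0.96, -0.003], [-0.003, -0.002, -1.0]]
wrist_force: [1.2, -0.2, -0.7]
gripper_width: 1.003
```

Request:
{"api": "play_rows", "payload": {"commands": [[[0.026,0.042,0,0,0,-0.1,0],[0.052,0.084,0,0,0,-0.2,0],[0.078,0.126,0,0,0,-0.3,0],[0.104,0.168,0,0,0,-0.4,0],[0.13,0.21,0,0,0,-0.5,0]]]}}

```text
time_s: 1.1
tcp_pos: [0.3916, -0.1977, 0.3016]
ee_rot: [[-0.709, 0.705, 0.0], [0.705, 0.709, 0.0], [-0.0, 0.0, -1.0]]
wrist_force: [0.9, -1.4, -1.0]
gripper_width: 0.997
```

Request:
{"api": "play_rows", "payload": {"commands": [[[0.026,0.042,0,0,0,-0.1,0],[0.052,0.084,0,0,0,-0.2,0],[0.078,0.126,0,0,0,-0.3,0],[0.104,0.168,0,0,0,-0.4,0],[0.13,0.21,0,0,0,-0.5,0]]]}}

```text
time_s: 1.6
tcp_pos: [0.5265, -0.0045, 0.301]
ee_rot: [[-0.318, 0.948, -0.006], [0.948, 0.318, 0.022], [0.023, 0.001, -1.0]]
wrist_force: [1.0, -0.6, 0.3]
gripper_width: 1.0
```

Request:
{"api": "play_rows", "payload": {"commands": [[[0,0,0,0,0,-0.1,0],[0,0,0,0,0,-0.1,0]]]}}

```text
time_s: 1.8
tcp_pos: [0.5317, -0.0302, 0.2982]
ee_rot: [[-0.248, 0.969, -0.011], [0.968, 0.248, 0.048], [0.049, 0.001, -0.999]]
wrist_force: [-0.9, -0.5, 0.1]
gripper_width: 0.998
```

```bash
cat >> h.py <<'E'
def wrist(r,name):
    import cv2
    s=r.sense();c=r.capture("wrist");W=np.eye(4);W[:3,:3]=s["ee_rot"];W[:3,3]=s["tcp_pos"]
    c["extrinsics"]=W@c["mount"];np.savez(name+".npz",**c);cv2.imwrite(f"pics/{name}.png",c["image"][:,:,::-1])
    print(s["tcp_pos"].round(4),s["joints"].round(1),s["ee_rot"].round(3).tolist(),s["wrist_force"].round(1),s["moment"].round(2),s["gripper_width"]);return c
E
python3 - <<'E'
from station import r
from h import *
c=wrist(r,"w1");print(c["mount"].round(3),c["intrinsics"])
w=cloud(c);p=w.reshape(-1,3);p=p[~np.isnan(p[:,0])]
m=(p[:,2]>.2)&(p[:,2]<.24)&(np.hypot(p[:,0]-.574,p[:,1]-.0955)<.05);print(m.sum(),np.median(p[m],0) if m.any() else 0)
E
```

```text
[ 0.5317 -0.0302  0.2982] [  12.5   10.8   -3.4   -2.9  -75.9 -177.4] [[-0.248, 0.969, -0.011], [0.968, 0.248, 0.048], [0.049, 0.001, -0.999]] [-0.9 -0.5  0.1] [-0.25 -0.02  0.  ] 0.9983556896019384
[[ 0.001  0.962  0.272  0.075]
 [ 1.    -0.    -0.001  0.001]
 [-0.001  0.272 -0.962 -0.161]
 [ 0.     0.     0.     1.   ]] [[330.17055751   0.         280.51864015]
 [  0.         330.17055751 210.40695084]
 [  0.           0.           1.        ]]
2693 [0.57360886 0.09514437 0.21637328]
```

View pics/w1.png

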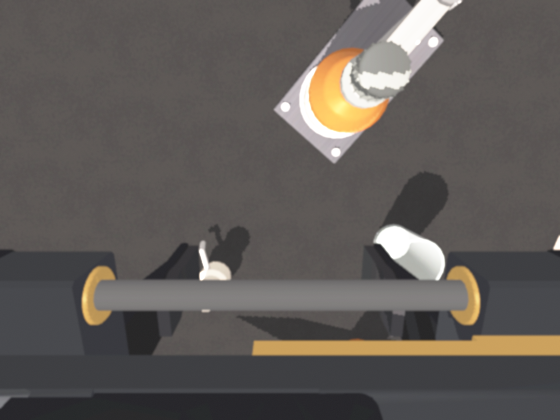

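The wrist view shows the cap at (382,70). j6 has run to its stop: it increases anticlockwise, so I'll turn back about 0.5 rad while moving over the cap.

Request:
{"api": "play_rows", "payload": {"commands": [[[0,0,0,0,0,0.15,0],[0.015,0.025,0,0,0,0.3,0],[0.03,0.05,0,0,0,0.45,0],[0.047,0.075,0,0,0,0.5,0],[0.047,0.075,0,0,0,0.5,0]]]}}

```text
time_s: 2.35
tcp_pos: [0.5788, 0.0475, 0.2987]
ee_rot: [[-0.685, 0.728, -0.031], [0.727, 0.686, 0.038], [0.049, 0.003, -0.999]]
wrist_force: [-1.0, -0.2, -1.1]
gripper_width: 1.001
```

```bash
python3 - <<'E'
from station import r
s=r.sense();print(s["tcp_pos"],s["joints"].round(1),s["ee_rot"].round(3).tolist())
E
```

```text
[0.57879122 0.04747802 0.29871846] [  19.2   16.2    3.7   -2.7  -78.5 -155.3] [[-0.685, 0.728, -0.031], [0.727, 0.686, 0.038], [0.049, 0.003, -0.999]]
```

Request:
{"api": "play_rows", "payload": {"commands": [[[0,0.02,-0.01,-0.038,-0.031,0.1,0],[-0.005,0.048,-0.02,-0.038,-0.031,0.1,0],[-0.005,0.048,-0.03,-0.038,-0.031,0.1,0],[-0.005,0.048,-0.03,-0.038,-0.031,0.1,0]]]}}

```text
time_s: 2.75
tcp_pos: [0.5715, 0.0929, 0.2683]
ee_rot: [[-0.753, 0.658, -0.005], [0.658, 0.753, -0.003], [0.002, -0.005, -1.0]]
wrist_force: [0.4, 0.0, -0.2]
gripper_width: 0.998
```

```bash
python3 - <<'E'
from station import r
from h import *
c=wrist(r,"w2")
p=cloud(c).reshape(-1,3);p=p[~np.isnan(p[:,0])]
m=(p[:,2]>.21)&(p[:,2]<.23)&(np.hypot(p[:,0]-.574,p[:,1]-.0955)<.05);print(m.sum(),p[m].mean(0),p[m].min(0),p[m].max(0))
E
```

```text
[0.5715 0.0929 0.2683] [  25.3   16.1   -1.7    0.   -72.5 -156.4] [[-0.753, 0.658, -0.005], [0.658, 0.753, -0.003], [0.002, -0.005, -1.0]] [ 0.4  0.  -0.2] [-0.06 -0.02  0.02] 0.9984832075839322
2324 [0.57414834 0.09760134 0.21624639] [0.55576733 0.07735415 0.2100116 ] [0.59471279 0.11623186 0.21878714]
```

Request:
{"api": "play_rows", "payload": {"commands": [[[0.0,0.001,-0.04,0,0,0,0],[0,0.001,-0.07,0,0,0,0],[0,0.001,-0.077,0,0,0,0.1],[0,0.001,-0.077,0,0,0,0.25],[0,0.001,-0.077,0,0,0,0.4]]]}}

```text
time_s: 3.3
tcp_pos: [0.5744, 0.094, 0.1947]
ee_rot: [[-0.753, 0.658, 0.002], [0.658, 0.753, -0.001], [-0.002, 0.001, -1.0]]
wrist_force: [0.9, -0.5, -0.0]
gripper_width: 0.815
```

Request:
{"api": "play_rows", "payload": {"commands": [[[0,0,0,0,0,0,0.5],[0,0,0,0,0,0,0.6],[0,0,0,0,0,0,0.7],[0,0,0,0,0,0,0.8],[0,0,0,0,0,0,0.8]]]}}

```text
time_s: 3.8
tcp_pos: [0.5743, 0.0954, 0.1933]
ee_rot: [[-0.753, 0.658, 0.002], [0.658, 0.753, 0.001], [-0.001, 0.002, -1.0]]
wrist_force: [2.3, 3.4, 0.3]
gripper_width: 0.428
```

```bash
python3 - <<'E'
from station import r
s=r.sense();print(s["tcp_pos"],s["joints"].round(1),s["ee_rot"].round(3).tolist(),s["wrist_force"],s["moment"],s["gripper_width"])
E
```

```text
[0.57429501 0.09535675 0.19326605] [  25.4   19.1   -8.4    0.   -62.4 -156.5] [[-0.753, 0.658, 0.002], [0.658, 0.753, 0.001], [-0.001, 0.002, -1.0]] [2.27693175 3.43714467 0.30133746] [ 0.95778905 -0.60390588  0.02219498] 0.4284295987047387
```

Request:
{"api": "play_rows", "payload": {"commands": [[[0,0,0.0003,0,0,0.14,0.8],[0,0,0.0006,0,0,0.28,0.8],[0,0,0.0009,0,0,0.42,0.8],[0,0,0.0012,0,0,0.56,0.8],[0,0,0.0015,0,0,0.7,0.8]]]}}

```text
time_s: 4.3
tcp_pos: [0.5742, 0.0951, 0.1948]
ee_rot: [[-1.0, 0.013, 0.003], [0.013, 1.0, -0.001], [-0.003, -0.001, -1.0]]
wrist_force: [2.3, 2.9, 0.7]
gripper_width: 0.433
```

Request:
{"api": "play_rows", "payload": {"commands": [[[0,0,0.0003,0,0,0.14,0.8],[0,0,0.0006,0,0,0.28,0.8],[0,0,0.0009,0,0,0.42,0.8],[0,0,0.0012,0,0,0.56,0.8],[0,0,0.0015,0,0,0.7,0.8]]]}}

```text
time_s: 4.8
tcp_pos: [0.5743, 0.0949, 0.1964]
ee_rot: [[-0.773, -0.634, 0.005], [-0.634, 0.773, -0.001], [-0.003, -0.003, -1.0]]
wrist_force: [2.2, 2.3, 0.1]
gripper_width: 0.429
```

```bash
cat > st.py <<'E'
from station import r
s=r.sense();print(s["tcp_pos"].round(4),s["joints"].round(1),s["wrist_force"].round(1),s["moment"].round(2),round(s["gripper_width"],3),s["ee_rot"].round(3).tolist())
E
python3 st.py
```

```text
[0.5743 0.0949 0.1964] [ 25.4  18.9  -8.3   0.2 -62.6 -76.1] [2.2 2.3 0.1] [ 0.45 -0.61 -0.19] 0.429 [[-0.773, -0.634, 0.005], [-0.634, 0.773, -0.001], [-0.003, -0.003, -1.0]]
```

Request:
{"api": "play_rows", "payload": {"commands": [[[0,0,0.0003,0,0,0.14,0.8],[0,0,0.0006,0,0,0.28,0.8],[0,0,0.0009,0,0,0.42,0.8],[0,0,0.0012,0,0,0.56,0.8],[0,0,0.0015,0,0,0.7,0.8]]]}}

```text
time_s: 5.3
tcp_pos: [0.5746, 0.0947, 0.1979]
ee_rot: [[-0.183, -0.983, 0.006], [-0.983, 0.183, 0.001], [-0.002, -0.006, -1.0]]
wrist_force: [3.0, 1.5, 0.1]
gripper_width: 0.432
```

Request:
{"api": "play_rows", "payload": {"commands": [[[0,0,0.0003,0,0,0.14,0.8],[0,0,0.0006,0,0,0.28,0.8],[0,0,0.0009,0,0,0.42,0.8],[0,0,0.0012,0,0,0.56,0.8],[0,0,0.0015,0,0,0.7,0.8]]]}}

```text
time_s: 5.8
tcp_pos: [0.5749, 0.0948, 0.1994]
ee_rot: [[0.494, -0.87, 0.006], [-0.87, -0.494, 0.002], [0.001, -0.007, -1.0]]
wrist_force: [3.1, 1.9, 0.3]
gripper_width: 0.427
```

```bash
python3 st.py
```

```text
[0.5749 0.0948 0.1994] [ 25.3  18.7  -8.    0.  -62.9   4.3] [3.1 1.9 0.3] [ 0.49 -0.91 -0.11] 0.427 [[0.494, -0.87, 0.006], [-0.87, -0.494, 0.002], [0.001, -0.007, -1.0]]
```

Request:
{"api": "play_rows", "payload": {"commands": [[[0,0,0.0003,0,0,0.14,0.8],[0,0,0.0006,0,0,0.28,0.8],[0,0,0.0009,0,0,0.42,0.8],[0,0,0.0012,0,0,0.56,0.8]]]}}

```text
time_s: 6.2
tcp_pos: [0.575, 0.095, 0.2007]
ee_rot: [[0.88, -0.474, 0.006], [-0.474, -0.88, 0.004], [0.004, -0.006, -1.0]]
wrist_force: [3.4, 1.2, -0.6]
gripper_width: 0.431
```

```bash
python3 st.py
```

```text
[0.575  0.095  0.2007] [ 25.3  18.7  -7.8  -0.  -63.1  36.4] [ 3.4  1.2 -0.6] [ 0.52 -0.94 -0.15] 0.431 [[0.88, -0.474, 0.006], [-0.474, -0.88, 0.004], [0.004, -0.006, -1.0]]
```

Request:
{"api": "play_rows", "payload": {"commands": [[[0,0,0.0003,0,0,0.12,0.8],[0,0,0.0006,0,0,0.24,0.8],[0,0,0.0008,0,0,0.36,0.8]]]}}

```text
time_s: 6.5
tcp_pos: [0.5746, 0.0952, 0.201]
ee_rot: [[0.99, -0.138, 0.004], [-0.138, -0.99, 0.004], [0.003, -0.005, -1.0]]
wrist_force: [5.5, 2.1, -0.1]
gripper_width: 0.428
```

```bash
python3 st.py
```

```text
[0.5746 0.0952 0.201 ] [ 25.3  18.7  -7.7  -0.1 -63.2  56.9] [ 5.5  2.1 -0.1] [ 0.53 -1.37 -0.93] 0.428 [[0.99, -0.138, 0.004], [-0.138, -0.99, 0.004], [0.003, -0.005, -1.0]]
```

Request:
{"api": "play_rows", "payload": {"commands": [[[0,0,0.0003,0,0,0.12,0.8],[0,0,0.0006,0,0,0.24,0.8],[0,0,0.0008,0,0,0.36,0.8],[0,0,0.0008,0,0,0.36,0.8]]]}}

```text
time_s: 6.9
tcp_pos: [0.5733, 0.0948, 0.201]
ee_rot: [[0.976, 0.217, -0.0], [0.217, -0.976, 0.003], [0.0, -0.003, -1.0]]
wrist_force: [1.4, 3.6, -2.3]
gripper_width: 0.432
```

```bash
python3 st.py
```

```text
[0.5733 0.0948 0.201 ] [ 25.3  18.7  -7.7  -0.2 -63.5  77.3] [ 1.4  3.6 -2.3] [ 0.8  -0.4  -0.39] 0.432 [[0.976, 0.217, -0.0], [0.217, -0.976, 0.003], [0.0, -0.003, -1.0]]
```

The stop shows as a yaw moment rising to -0.93 N·m and then slip. I'll loosen to a cage and turn the jaws tangential to the arm.

Request:
{"api": "play_rows", "payload": {"commands": [[[0.001,0.001,0,0,0,0,0.43],[0.001,0.001,0,0,0,0,0.43],[0.001,0.001,0,0,0,0.13,0.43],[0.001,0.001,0,0,0,0.27,0.43],[0.001,0.001,0,0,0,0.41,0.43]]]}}

```text
time_s: 7.4
tcp_pos: [0.5738, 0.0947, 0.2017]
ee_rot: [[0.805, 0.593, -0.002], [0.593, -0.805, 0.001], [-0.001, -0.002, -1.0]]
wrist_force: [0.3, -0.2, -0.3]
gripper_width: 0.563
```

Request:
{"api": "play_rows", "payload": {"commands": [[[0,0,0,0,0,0.14,0.43],[0,0,0,0,0,0.28,0.43],[0,0,0,0,0,0.42,0.43],[0,0,0,0,0,0.51,0.43]]]}}

```text
time_s: 7.8
tcp_pos: [0.5738, 0.0947, 0.2016]
ee_rot: [[0.414, 0.91, -0.003], [0.91, -0.414, -0.0], [-0.001, -0.002, -1.0]]
wrist_force: [0.1, 0.1, 1.0]
gripper_width: 0.571
```

```bash
python3 st.py; python3 - <<'E'
from station import r
from h import *
c=r.capture("side");w=cloud(c);p=w[205:240,215:260].reshape(-1,3);p=p[p[:,2]>.187];print(len(p),p.mean(0),p.min(0),p.max(0))
E
```

```text
[0.5738 0.0947 0.2016] [ 2.530e+01  1.880e+01 -7.500e+00 -1.000e-01 -6.380e+01  1.303e+02] [0.1 0.1 1. ] [-0.13 -0.01 -0.03] 0.571 [[0.414, 0.91, -0.003], [0.91, -0.414, -0.0], [-0.001, -0.002, -1.0]]
147 [0.60889066 0.16633407 0.18999276] [0.5830705  0.12211811 0.18700928] [0.62557672 0.18413431 0.1937069 ]
```

Pivot estimate (0.609, 0.173) holds. I'll start the swing.

Request:
{"api": "play_rows", "payload": {"commands": [[[-0.0105,0.0056,0,0,0,-0.14,0.43],[-0.02,0.0126,0,0,0,-0.28,0.43],[-0.0286,0.0209,0,0,0,-0.42,0.43],[-0.0359,0.0304,0,0,0,-0.56,0.43]]]}}

```text
time_s: 8.25
tcp_pos: [0.5384, 0.1254, 0.202]
ee_rot: [[0.841, 0.541, 0.001], [0.541, -0.841, 0.001], [0.001, -0.001, -1.0]]
wrist_force: [1.7, -1.1, -0.6]
gripper_width: 0.571
```

```bash
python3 st.py
```

```text
[0.5384 0.1254 0.202 ] [ 29.9  15.9 -11.6  -0.  -62.4  92.9] [ 1.7 -1.1 -0.6] [-0.38 -0.5  -0.05] 0.571 [[0.841, 0.541, 0.001], [0.541, -0.841, 0.001], [0.001, -0.001, -1.0]]
```

Request:
{"api": "play_rows", "payload": {"commands": [[[-0.0058,0.0103,0,0,0,-0.14,0.43],[-0.0102,0.0213,0,0,0,-0.28,0.43],[-0.013,0.0329,0,0,0,-0.42,0.43],[-0.0142,0.0447,0,0,0,-0.56,0.43],[-0.0137,0.0566,0,0,0,-0.7,0.43]]]}}

```text
time_s: 8.75
tcp_pos: [0.5245, 0.1817, 0.202]
ee_rot: [[0.992, -0.128, 0.001], [-0.128, -0.992, 0.0], [0.001, -0.0, -1.0]]
wrist_force: [1.6, -2.9, 1.2]
gripper_width: 0.572
```

Request:
{"api": "play_rows", "payload": {"commands": [[[0.0021,0.0117,0,0,0,-0.14,0.43],[0.0059,0.0229,0,0,0,-0.28,0.43],[0.0112,0.0337,0,0,0,-0.42,0.43],[0.0195,0.0454,0,0,0,-0.58,0.43],[0.0195,0.0454,0,0,0,-0.58,0.43]]]}}

```text
time_s: 9.25
tcp_pos: [0.5443, 0.2281, 0.2013]
ee_rot: [[0.764, -0.645, 0.001], [-0.645, -0.764, 0.001], [0.0, -0.001, -1.0]]
wrist_force: [0.6, 0.6, 0.3]
gripper_width: 0.571
```

Request:
{"api": "play_rows", "payload": {"commands": [[[0,0,0,0,0,0,0.3],[0,0,0,0,0,0,0.2],[0,0,0.04,0,0,0,0.2],[0,0,0.08,0,0,0,0.2],[-0.03,-0.03,0.11,0,0,0,0.2]]]}}

```text
time_s: 9.75
tcp_pos: [0.5172, 0.2001, 0.3117]
ee_rot: [[0.766, -0.643, 0.004], [-0.643, -0.766, 0.002], [0.002, -0.004, -1.0]]
wrist_force: [0.2, -0.4, -0.7]
gripper_width: 0.799
```

Request:
{"api": "play_rows", "payload": {"commands": [[[0,-0.04,0,0,0,0,0.2],[0,-0.08,0,0,0,0,0.2],[0,-0.12,0,0,0,0,0.2],[0,-0.14,0,0,0,0,0.2],[0,-0.14,0,0,0,0,0.2]]]}}

```text
time_s: 10.25
tcp_pos: [0.5145, 0.0561, 0.3109]
ee_rot: [[0.763, -0.646, 0.002], [-0.646, -0.763, 0.002], [0.001, -0.003, -1.0]]
wrist_force: [0.2, 0.7, 0.4]
gripper_width: 0.8
```

```bash
python3 - <<'E'
from station import r
from h import *
import cv2
c=wrist(r,"w3");t=r.capture("top");np.savez("t3.npz",**t)
cv2.imwrite("pics/c3.png",np.hstack([c["image"],cv2.resize(t["image"][150:290,200:400],(600,420))])[:,:,::-1][:,:,:].copy())
im=cv2.imread("pics/c3.png");cv2.imwrite("pics/c3.png",cv2.resize(im,(800,290)))
for n,q in(("wrist",c),("top",t)):
    p=cloud(q).reshape(-1,3);p=p[~np.isnan(p[:,0])]
    m=(p[:,2]>.157)&(p[:,2]<.175)&(np.hypot(p[:,0]-.574,p[:,1]-.0955)<.03);print(n,m.sum(),p[m].mean(0),p[m].min(0),p[m].max(0))
    m=(p[:,2]>.218)&(p[:,2]<.235)&(np.hypot(p[:,0]-.544,p[:,1]-.22)<.04)
    if m.any():print("cap",m.sum(),p[m].mean(0),p[m].min(0),p[m].max(0))
E
```

```text
[0.5145 0.0561 0.3109] [ 24.2   8.4  -5.6  -0.  -75.8  25.5] [[0.763, -0.646, 0.002], [-0.646, -0.763, 0.002], [0.001, -0.003, -1.0]] [0.2 0.7 0.4] [0.01 0.13 0.02] 0.8003590708306968
wrist 781 [0.57532659 0.09517434 0.16385321] [0.56049043 0.08147552 0.15706497] [0.59022183 0.1114332  0.16686325]<stdin>:9: RuntimeWarning: Mean of empty slice.
  ret = um.true_divide(
Traceback (most recent call last):
ValueError: zero-size array to reduction operation minimum which has no identity
```

View pics/c3.png

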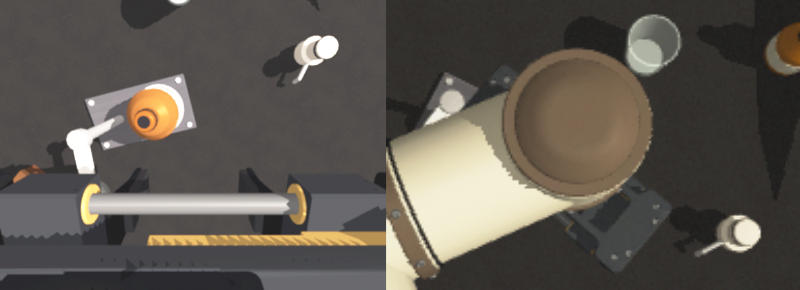

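The left half (wrist) shows the arm swung aside from the pivot at (80,138), and the neck open at (147,121). The dispenser is at (325,48) with its spout at (298,78).

```bash
python3 - <<'E'
from h import *
for f in("w3","top0","side0","w2"):
    c=dict(np.load(f+".npz"));p=cloud(c).reshape(-1,3);p=p[~np.isnan(p[:,0])]
    q=p[np.hypot(p[:,0]-.4714,p[:,1]+.19)<.08]
    m=(q[:,2]>.073)&(q[:,2]<.09)
    if m.sum()>5:print(f,m.sum(),q[m].mean(0).round(4),((q[m].min(0)+q[m].max(0))/2).round(4),np.percentile(q[m][:,2],[50,95]).round(4))
    m=(q[:,2]>.02)&(np.hypot(q[:,0]-.4714,q[:,1]+.19)>.035)
    if m.sum()>2:print(" spout",m.sum(),q[m].mean(0).round(4))
E
```

```text
w3 785 [ 0.4741 -0.187   0.0767] [ 0.4734 -0.1877  0.0762] [0.0768 0.0782]
 spout 138 [ 0.4526 -0.1458  0.0308]
top0 133 [ 0.4718 -0.1898  0.0779] [ 0.4715 -0.1903  0.0786] [0.0776 0.0817]
 spout 26 [ 0.4497 -0.1463  0.0311]
side0 131 [ 0.4715 -0.1878  0.0789] [ 0.4719 -0.1891  0.0786] [0.0792 0.082 ]
 spout 36 [ 0.4492 -0.1445  0.0308]
 spout 140 [ 0.4519 -0.1443  0.0299]
```

Request:
{"api": "play_rows", "payload": {"commands": [[[-0.008,-0.045,0,0,0,0,0.2],[-0.016,-0.09,0,0,0,0,0.2],[-0.024,-0.135,0,0,0,0,0.2],[-0.032,-0.18,0,0,0,0,0.2],[-0.032,-0.185,-0.03,0,0,0,0.2]]]}}

```text
time_s: 10.85
tcp_pos: [0.485, -0.1292, 0.284]
ee_rot: [[0.763, -0.646, 0.011], [-0.646, -0.763, -0.0], [0.009, -0.007, -1.0]]
wrist_force: [0.1, 0.2, 1.3]
gripper_width: 0.799
```

```bash
python3 - <<'E'
from station import r
from h import *
c=wrist(r,"w4")
p=cloud(c).reshape(-1,3);p=p[~np.isnan(p[:,0])]
q=p[np.hypot(p[:,0]-.4714,p[:,1]+.19)<.08]
m=(q[:,2]>.073)&(q[:,2]<.09)
if m.sum():print(m.sum(),q[m].mean(0).round(4),((q[m].min(0)+q[m].max(0))/2).round(4),np.percentile(q[m][:,2],[50,95]).round(4))
E
```

```text
[ 0.485  -0.1292  0.284 ] [  3.7   7.2 -10.8   0.1 -71.3  46.1] [[0.763, -0.646, 0.011], [-0.646, -0.763, -0.0], [0.009, -0.007, -1.0]] [0.1 0.2 1.3] [-0.02  0.11  0.01] 0.7990537717789749
703 [ 0.4738 -0.1883  0.0768] [ 0.4732 -0.1882  0.0762] [0.0769 0.0782]
```

Request:
{"api": "play_rows", "payload": {"commands": [[[-0.005,-0.03,-0.035,0,0,0,0.2],[-0.01,-0.059,-0.07,0,0,0,0.2],[-0.01,-0.059,-0.115,0,0,0,0.2],[-0.01,-0.059,-0.145,0,0,0,0.2],[-0.01,-0.059,-0.17,0,0,0,0.2]]]}}

```text
time_s: 11.4
tcp_pos: [0.4727, -0.1841, 0.1084]
ee_rot: [[0.766, -0.643, -0.001], [-0.643, -0.766, 0.002], [-0.002, -0.001, -1.0]]
wrist_force: [0.4, 0.5, -0.1]
gripper_width: 0.8
```

Request:
{"api": "play_rows", "payload": {"commands": [[[0,0,0,0,0,0,0.2]]]}}

```text
time_s: 11.5
tcp_pos: [0.471, -0.1837, 0.107]
ee_rot: [[0.766, -0.643, -0.007], [-0.643, -0.766, 0.003], [-0.007, 0.003, -1.0]]
wrist_force: [-0.8, 0.2, 0.7]
gripper_width: 0.799
```

Request:
{"api": "play_rows", "payload": {"commands": [[[0.001,-0.0045,-0.03,0,0,0,0.2],[0.001,-0.0045,-0.055,0,0,0,0.2],[0.001,-0.0045,-0.064,0,0,0,0.2],[0.001,-0.0045,-0.064,0,0,0,0.2]]]}}

```text
time_s: 11.9
tcp_pos: [0.4745, -0.1892, 0.0464]
ee_rot: [[0.766, -0.643, 0.0], [-0.643, -0.766, 0.001], [-0.001, -0.001, -1.0]]
wrist_force: [-0.8, -1.0, 0.3]
gripper_width: 0.799
```

Request:
{"api": "play_rows", "payload": {"commands": [[[0,0,0,0,0,0,0.35],[0,0,0,0,0,0,0.5],[0,0,0,0,0,0,0.6],[0,0,0,0,0,0,0.8],[0,0,0,0,0,0,0.8]]]}}

```text
time_s: 12.4
tcp_pos: [0.4743, -0.1898, 0.0467]
ee_rot: [[0.765, -0.644, 0.002], [-0.644, -0.765, 0.001], [0.001, -0.003, -1.0]]
wrist_force: [0.7, 0.0, -0.0]
gripper_width: 0.43
```

Request:
{"api": "play_rows", "payload": {"commands": [[[0,0,0,0,0,0,0.8],[0,0,0,0,0,0,0.8],[0,0,0.01,0,0,0,0.8],[0,0,0.03,0,0,0,0.8],[0,0,0.06,0,0,0,0.8]]]}}

```text
time_s: 12.9
tcp_pos: [0.4726, -0.1895, 0.1058]
ee_rot: [[0.764, -0.645, -0.003], [-0.645, -0.764, 0.002], [-0.004, 0.0, -1.0]]
wrist_force: [0.6, -0.5, -0.6]
gripper_width: 0.381
```

```bash
python3 st.py
```

```text
[ 0.4726 -0.1895  0.1058] [ -3.6  18.  -24.6  -0.2 -47.6  53.6] [ 0.6 -0.5 -0.6] [ 0.02  0.05 -0.06] 0.381 [[0.764, -0.645, -0.003], [-0.645, -0.764, 0.002], [-0.004, 0.0, -1.0]]
```

Request:
{"api": "play_rows", "payload": {"commands": [[[0,0,0.045,0,0,0,0.8],[0,0,0.09,0,0,0,0.8],[0.01,0.028,0.13,0,0,0,0.8],[0.025,0.07,0.14,0,0,0,0.8],[0.04,0.112,0.14,0,0,0,0.8]]]}}

```text
time_s: 13.4
tcp_pos: [0.5153, -0.0768, 0.2499]
ee_rot: [[0.764, -0.645, 0.008], [-0.646, -0.764, 0.002], [0.005, -0.007, -1.0]]
wrist_force: [0.2, -0.4, -2.0]
gripper_width: 0.383
```

Request:
{"api": "play_rows", "payload": {"commands": [[[0.015,0.042,0,0,0,0,0.8],[0.03,0.084,0,0,0,0,0.8],[0.045,0.126,0,0,0,0,0.8],[0.0615,0.1725,0,0,0,0,0.8],[0.0615,0.1725,0,0,0,0,0.8]]]}}

```text
time_s: 13.9
tcp_pos: [0.5768, 0.0995, 0.2456]
ee_rot: [[0.768, -0.64, 0.002], [-0.64, -0.768, 0.002], [-0.0, -0.003, -1.0]]
wrist_force: [-0.6, -0.2, -1.9]
gripper_width: 0.385
```

Request:
{"api": "play_rows", "payload": {"commands": [[[0,0,-0.01,0,0,0,0.8],[0,0,-0.02,0,0,0,0.8],[0,0,-0.02,0,0,0,0.8]]]}}

```text
time_s: 14.2
tcp_pos: [0.5738, 0.0932, 0.224]
ee_rot: [[0.764, -0.646, -0.003], [-0.646, -0.764, 0.0], [-0.003, 0.002, -1.0]]
wrist_force: [-0.6, 0.4, -1.6]
gripper_width: 0.384
```

```bash
python3 st.py; python3 - <<'E'
from station import r
from h import *
import cv2
a=r.capture("side");np.savez("s5.npz",**a)
cv2.imwrite("pics/s5.png",cv2.resize(a["image"][150:320,190:400],(800,648),interpolation=cv2.INTER_CUBIC)[:600,:,::-1])
E
```

```text
[0.5738 0.0932 0.224 ] [ 25.1  17.8  -5.6  -0.1 -66.8  24.7] [-0.6  0.4 -1.6] [-0.08  0.22  0.02] 0.384 [[0.764, -0.646, -0.003], [-0.646, -0.764, 0.0], [-0.003, 0.002, -1.0]]
```

View pics/s5.png

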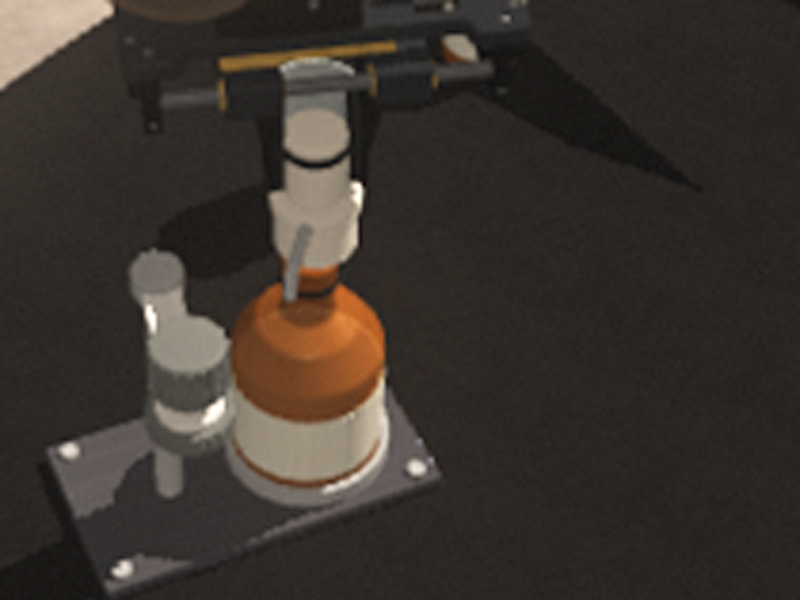

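The side view shows the dispenser (sleeve centre about x=316) held nearly over the neck (ring about x=313 at y=288), with the cap aside at (190,345). I'll compare positions numerically in the same camera.

```bash
python3 - <<'E'
from station import r
from h import *
s=r.sense();print(s["tcp_pos"].round(4))
p=cloud(dict(np.load("s5.npz")));q=p[170:200,262:286].reshape(-1,3)
m=(q[:,2]>.245)&(q[:,2]<.268);q=q[m]
print(m.sum(),np.percentile(q[:,2],[5,50,95]).round(4))
top=q[q[:,2]>np.percentile(q[:,2],50)-.002]
print(top.mean(0).round(4),((top.min(0)+top.max(0))/2).round(4),(top.max(0)-top.min(0)).round(4))
# sleeve: fit circle to points at z of sleeve (44 mm) 
q=p[190:225,255:290].reshape(-1,3);
from scipy.optimize import least_squares
def fit(q,R,g):
    f=least_squares(lambda x:np.hypot(q[:,0]-x[0],q[:,1]-x[1])-R,g,loss="soft_l1",f_scale=.001);return f.x.round(4),len(q)
zb=s["tcp_pos"][2]-.0455;print("zb",zb)
a=q[(q[:,2]>zb+.003)&(q[:,2]<zb+.024)];print("sleeve",fit(a,.022,[.574,.094]))
q=p[180:205,255:290].reshape(-1,3);a=q[(q[:,2]>zb+.045)&(q[:,2]<zb+.074)&(np.hypot(q[:,0]-.574,q[:,1]-.094)<.025)];print("pump",fit(a,.017,[.574,.094]))
S=cloud(dict(np.load("side0.npz")))
q=p[210:280,235:310].reshape(-1,3)
for n,w in(("s5",p),("s0",S)):
    q=w[210:290,235:310].reshape(-1,3)
    a=q[(q[:,2]>.03)&(q[:,2]<.08)&(np.hypot(q[:,0]-.574,q[:,1]-.095)<.055)];print("body",n,fit(a,.043,[.574,.095]))
q=S[195:235,255:290].reshape(-1,3);a=q[(q[:,2]>.19)&(q[:,2]<.213)&(np.hypot(q[:,0]-.574,q[:,1]-.095)<.025)];print("knob",fit(a,.019,[.574,.095]))
E
```

```text
[0.5745 0.0933 0.2251]
307 [0.247  0.2562 0.263 ]
[0.5708 0.0944 0.2577] [0.5705 0.0955 0.2611] [0.0387 0.0418 0.0137]
zb 0.17962708138397981
sleeve (array([0.5729, 0.0921]), 137)
pump (array([0.5732, 0.0933]), 278)
body s5 (array([0.575 , 0.0941]), 575)
body s0 (array([0.5751, 0.094 ]), 584)
knob (array([0.5751, 0.0938]), 154)
```

Request:
{"api": "play_rows", "payload": {"commands": [[[0.002,0.001,0,0,0,0,0.8],[0.002,0.001,-0.006,0,0,0,0.8],[0.002,0.001,-0.012,0,0,0,0.8],[0.002,0.001,-0.017,0,0,0,0.8],[0.002,0.001,-0.02,0,0,0,0.8]]]}}

```text
time_s: 14.75
tcp_pos: [0.5772, 0.0956, 0.2054]
ee_rot: [[0.765, -0.644, 0.0], [-0.644, -0.765, 0.001], [-0.001, -0.001, -1.0]]
wrist_force: [-0.1, -0.1, -1.1]
gripper_width: 0.385
```

```bash
python3 st.py
```

```text
[0.5772 0.0956 0.2054] [ 25.2  18.9  -6.8  -0.1 -64.2  24.7] [-0.1 -0.1 -1.1] [-0.06  0.14  0.  ] 0.385 [[0.765, -0.644, 0.0], [-0.644, -0.765, 0.001], [-0.001, -0.001, -1.0]]
```

Request:
{"api": "play_rows", "payload": {"commands": [[[0,0,-0.003,0,0,0,0.8],[0,0,-0.006,0,0,0,0.8],[0,0,-0.009,0,0,0,0.8]]]}}

```text
time_s: 15.05
tcp_pos: [0.5781, 0.0951, 0.1995]
ee_rot: [[0.765, -0.643, 0.003], [-0.643, -0.765, -0.0], [0.003, -0.002, -1.0]]
wrist_force: [-3.6, -1.2, 13.0]
gripper_width: 0.384
```

```bash
python3 st.py
```

```text
[0.5781 0.0951 0.1995] [ 25.2  19.1  -7.4   0.1 -63.3  24.7] [-3.6 -1.2 13. ] [-0.76  1.54 -0.  ] 0.384 [[0.765, -0.643, 0.003], [-0.643, -0.765, -0.0], [0.003, -0.002, -1.0]]
```

Request:
{"api": "play_rows", "payload": {"commands": [[[0,0,-0.002,0,0,0,0.8],[0,0,-0.004,0,0,0,0.8],[0,0,-0.006,0,0,0,0.8]]]}}

```text
time_s: 15.35
tcp_pos: [0.5781, 0.0949, 0.1954]
ee_rot: [[0.765, -0.643, 0.005], [-0.643, -0.766, 0.0], [0.003, -0.003, -1.0]]
wrist_force: [-4.9, -1.9, 9.3]
gripper_width: 0.385
```

```bash
python3 st.py
```

```text
[0.5781 0.0949 0.1954] [ 25.2  19.3  -7.8   0.1 -62.6  24.7] [-4.9 -1.9  9.3] [-0.25  1.7  -0.02] 0.385 [[0.765, -0.643, 0.005], [-0.643, -0.766, 0.0], [0.003, -0.003, -1.0]]
```

Request:
{"api": "play_rows", "payload": {"commands": [[[-0.001,-0.0005,-0.002,0,0,0,0.8],[-0.0015,-0.0005,-0.004,0,0,0,0.8],[-0.0015,-0.0005,-0.006,0,0,0,0.8]]]}}

```text
time_s: 15.65
tcp_pos: [0.5771, 0.095, 0.1883]
ee_rot: [[0.765, -0.644, 0.005], [-0.644, -0.765, 0.001], [0.003, -0.005, -1.0]]
wrist_force: [-2.5, -0.6, 5.6]
gripper_width: 0.383
```

```bash
python3 st.py
```

```text
[0.5771 0.095  0.1883] [ 25.2  19.5  -8.6   0.1 -61.6  24.7] [-2.5 -0.6  5.6] [-0.27  1.12 -0.03] 0.383 [[0.765, -0.644, 0.005], [-0.644, -0.765, 0.001], [0.003, -0.005, -1.0]]
```

Request:
{"api": "play_rows", "payload": {"commands": [[[0,0,-0.002,0,0,0,0.8],[0,0,-0.004,0,0,0,0.8],[0,0,-0.005,0,0,0,0.8]]]}}

```text
time_s: 15.95
tcp_pos: [0.5772, 0.095, 0.1853]
ee_rot: [[0.766, -0.643, 0.006], [-0.643, -0.766, 0.001], [0.004, -0.005, -1.0]]
wrist_force: [-8.3, -0.6, 19.3]
gripper_width: 0.381
```

```bash
python3 st.py
```

```text
[0.5772 0.095  0.1853] [ 25.3  19.6  -8.8   0.1 -61.2  24.7] [-8.3 -0.6 19.3] [-0.2   2.44  0.01] 0.381 [[0.766, -0.643, 0.006], [-0.643, -0.766, 0.001], [0.004, -0.005, -1.0]]
```

Request:
{"api": "play_rows", "payload": {"commands": [[[-0.001,0,0,0,0,0,0.8],[-0.002,0,-0.001,0,0,0,0.8],[-0.002,0,-0.002,0,0,0,0.8],[-0.002,0,-0.002,0,0,0,0.8]]]}}

```text
time_s: 16.35
tcp_pos: [0.5771, 0.0951, 0.1853]
ee_rot: [[0.766, -0.643, 0.012], [-0.643, -0.766, 0.001], [0.008, -0.009, -1.0]]
wrist_force: [-3.5, -1.7, 19.9]
gripper_width: 0.381
```

```bash
python3 st.py
```

```text
[0.5771 0.0951 0.1853] [ 25.3  19.5  -9.1   0.2 -60.7  24.6] [-3.5 -1.7 19.9] [-0.59  1.41 -0.04] 0.381 [[0.766, -0.643, 0.012], [-0.643, -0.766, 0.001], [0.008, -0.009, -1.0]]
```

Request:
{"api": "play_rows", "payload": {"commands": [[[0,0,0.0015,0,0,0,0.6],[0,0,0.0015,0,0,0,0.4],[0,0,0.0015,0,0,0,0.3],[0,0,0.0015,0,0,0,0.3],[0,0,0.0015,0,0,0,0.3]]]}}

```text
time_s: 16.85
tcp_pos: [0.5739, 0.0952, 0.1791]
ee_rot: [[0.765, -0.644, 0.0], [-0.644, -0.765, 0.001], [-0.0, -0.001, -1.0]]
wrist_force: [0.0, 0.3, 0.4]
gripper_width: 0.655
```

Request:
{"api": "play_rows", "payload": {"commands": [[[0,0,0.02,0,0,0,0.3],[0,0,0.06,0,0,0,0.3],[0,0,0.1,0,0,0,0.3],[-0.03,-0.03,0.12,0,0,0,0.3],[-0.06,-0.07,0.12,0,0,0,0.3]]]}}

```text
time_s: 17.35
tcp_pos: [0.5156, 0.0258, 0.3027]
ee_rot: [[0.767, -0.642, 0.008], [-0.642, -0.767, 0.003], [0.004, -0.007, -1.0]]
wrist_force: [-0.0, -1.1, 0.9]
gripper_width: 0.697
```

Request:
{"api": "play_rows", "payload": {"commands": [[[0,-0.04,0,0,0,0,0.3],[0,-0.08,0,0,0,0,0.3],[0,-0.12,0,0,0,0,0.3],[0,-0.12,0,0,0,0,0.3]]]}}

```text
time_s: 17.75
tcp_pos: [0.5136, -0.0982, 0.2994]
ee_rot: [[0.762, -0.648, 0.0], [-0.648, -0.762, 0.001], [-0.0, -0.001, -1.0]]
wrist_force: [-0.5, 0.8, -0.2]
gripper_width: 0.695
```

```bash
python3 st.py; python3 - <<'E'
from station import r
from h import *
import cv2
a=r.capture("side");np.savez("s6.npz",**a);t=r.capture("top");np.savez("t6.npz",**t)
A=cv2.resize(a["image"][120:330,180:420],(480,420),interpolation=cv2.INTER_CUBIC);B=cv2.resize(t["image"][130:300,110:420],(766,420))[:, :766]
im=np.hstack([A,B]);cv2.imwrite("pics/s6.png",cv2.resize(im,(800,270))[:,:,::-1])
from scipy.optimize import least_squares
p=cloud(a)
for n,q in (("side",p.reshape(-1,3)),("top",cloud(t).reshape(-1,3))):
    q=q[np.hypot(q[:,0]-.575,q[:,1]-.094)<.022]
    if len(q): 
        print(n,len(q),"top z",np.percentile(q[:,2],[50,90,98]).round(4))
        for lo,hi,R in((.14,.164,.022),(.18,.212,.017),):
            b=q[(q[:,2]>lo)&(q[:,2]<hi)]
            if len(b)>10:print(lo,least_squares(lambda x:np.hypot(b[:,0]-x[0],b[:,1]-x[1])-R,[.575,.094],loss="soft_l1",f_scale=.001).x.round(4),len(b))
        b=q[q[:,2]>.212]
        if len(b):print("top disc",len(b),b.mean(0).round(4))
E
```

```text
[ 0.5136 -0.0982  0.2994] [  6.9   9.3  -6.1  -0.  -74.6  42.7] [-0.5  0.8 -0.2] [-0.    0.18 -0.01] 0.695 [[0.762, -0.648, 0.0], [-0.648, -0.762, 0.001], [-0.0, -0.001, -1.0]]
side 687 top z [0.1884 0.219  0.2204]
0.14 [0.5762 0.0936] 92
0.18 [0.5762 0.0947] 197
top disc 195 [0.5735 0.0978 0.2179]
```

View pics/s6.png

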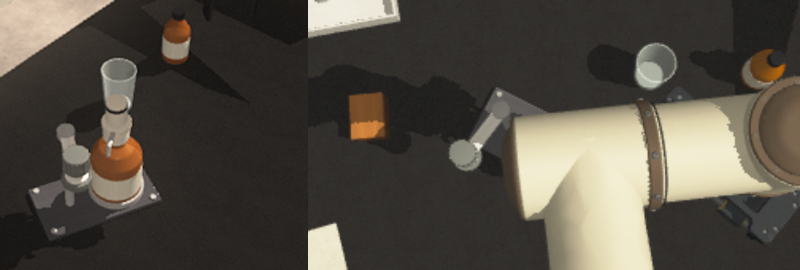

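Left (side): the head is upright on the bottle at (117,125), and the cap is aside at (76,160). Right (top): the bystanders are undisturbed and the cap is at (465,155). I'll do one numeric cross-check of the seating height from the wrist camera and of the swing angle, then hand in.

```bash
python3 - <<'E'
from station import r
from h import *
def loc(q,lo,hi,xy,R):
    q=q.reshape(-1,3);q=q[(q[:,2]>lo)&(q[:,2]<hi)&(np.hypot(q[:,0]-xy[0],q[:,1]-xy[1])<R)];return len(q),(q.mean(0).round(4) if len(q) else None)
T=cloud(dict(np.load("t6.npz")));S=cloud(dict(np.load("s6.npz")));S0=cloud(dict(np.load("side0.npz")));T0=cloud(dict(np.load("top0.npz")))
for n,w in(("top",T),("side",S)):
    k,c=loc(w,.219,.24,(.544,.228),.03);print(n,"cap",k,c)
    if k:
        d=c[:2]-np.array([.609,.173]);print("swing",np.rad2deg(np.deg2rad(245.8)-np.arctan2(d[1],d[0])%(2*np.pi)))
for n,a,b in(("top",T0,T),("side",S0,S)):
    m=(np.abs(a[...,2]-b[...,2])>.01)&(a[...,2]>.015)&(a[...,2]<.13);ys,xs=np.nonzero(m);print(n,"changed",len(xs))
p=S[180:225,250:300];m=(p[...,2]>.2155)&(np.hypot(p[...,0]-.5762,p[...,1]-.0945)<.014)
q=p[m];A=np.c_[q[:,:2]-q[:,:2].mean(0),np.ones(len(q))];print("top plane slope,z",np.linalg.lstsq(A,q[:,2],rcond=None)[0].round(4))
print(loc(wc:=cloud(wrist(r,"w7")),.205,.225,(.576,.0945),.02))
E
```

```text
top cap 225 [0.543  0.2204 0.2245]
swing 101.4852202457103
side cap 311 [0.5413 0.2227 0.2258]
swing 102.08317880747663
top changed 1032
side changed 2611
top plane slope,z [-0.0019 -0.0177  0.2189]
[ 0.5139 -0.0955  0.2994] [  7.2   9.3  -6.1  -0.1 -74.5  42.6] [[0.764, -0.646, 0.001], [-0.646, -0.764, 0.002], [-0.001, -0.002, -1.0]] [ 0.5  0.2 -0.2] [-0.01  0.17  0.06] 0.7002590817197999
(0, None)
```

```bash
python3 -c "
from station import r
print(r.finish_job())"
```

```text
the job is handed in; nothing more can be done
None
```

The job is handed in at about 18 s. The cap is off and swung aside, and the dispenser head is seated on the neck and released.

- **Cap:** I turned it about 3.5 rad anticlockwise until it reached its upper stop, which showed as a yaw moment rising to 0.93 N·m and then slip. Its top measured 225 mm, 9 mm above the fully-down height. The arm is swung about 102° aside, by both the top and the side camera.
- **Dispenser:** It went over the rim and past the rubber ring at about 13 N, then stopped hard at about 20 N. The tool was then at z = 185.3 mm, against about 185.5 mm expected for home. A further 2 mm of commanded travel gave no movement.
- **Upright:** After release the sleeve and pump axes agree within about 1 mm. The top measured 218–219 mm against 217 mm nominal; that camera reads about 1 mm high.

**Checks that failed or disagreed:**
- The wrist-camera check of the seated height had no readings on the head from its last position, so the final height rests on the side camera and the force stop.
- The before-and-after depth comparison for the bystanders was inconclusive, because the arm and the moved parts were in it. By eye they stand where they did.
- Early on I misjudged the last joint's turning direction and ran it to the end of its range; I turned it back and levelled the tool before touching anything.

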